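# Draw the weld-filter slide from the lens rack

### The arm

A 6-joint arm with a two-finger parallel gripper is mounted at the origin on the work surface. World frame = base frame: x ahead of the robot, y to its left, z up, the work surface at z = 0. Lengths are in m, angles in degrees, forces in N, time in s.
With the tool pointing down it reaches from about 0.325 to 0.75 m from the base axis. Payload 7.6 kg.
Tool frame: the origin (TCP) lies at the very end of the fingers, on their centre line; the grasp point (between the pads) lies 19 mm behind it (pinch_z is the distance from the TCP to the grasp point, in m); z points along the fingers, y is the direction in which the jaws open and shut (so a half turn about z gives the same grasp; the last joint's range is limited). The gripper opens to 85 mm and grips with 20 to 120 N. Pads are 22 mm wide; open, the fingers measure 114 mm over their backs; the gripper's body (76 mm by 85 mm) begins 54 mm behind the grasp point. The pads swing forward as they close: fully open they stand 13 mm farther back than shut.
Start: joints at [62.664, 2.991, 80.254, -0, 96.75, -4.028], TCP at [0.208, 0.482, 0.231] pointing down, gripper open.
Joint ranges: [-166.34, 166.34], [-52.06, 124.39], [6.96, 135.62], [-60.46, 240.46], [14.63, 156.25], [-167.68, 167.68]. Speed limits (degrees/s): [147.25, 147.25, 172.46, 180, 180, 180].

### API

Orientations are given as a 3x3 rotation matrix whose columns are the frame's x, y, z axes.
In Python, from cell import * gives the robot as it stands.
- The arm moves only by the tool arm_command, never from a script. Its argument "commands" is a list that holds one entry, the list of rows, each a list of 5 numbers: the shift along the tool's x, y, z in cm, then the turn about the tool's z in rad, then the gripper command: -1 is shut, 1 is fully open, values between are in proportion. In form: [[[tx, ty, tz, yaw, gripper], ...]]. A call has exactly 5 rows; each row is the pose to reach, as a shift and turn from the pose commanded when the call began, along the tool's axes at that moment; what a row does not reach only later rows make up. A row lasts 1/12 s, in which the tool goes at most 41.7 mm and 7.16 degrees, less where a joint would pass 70% of its speed; a pose out of reach is approached as far as the arm can. A call with a gripper value outside its range is refused whole. The fingers move at their own pace and stop on an object; "newtons" is the grip in N (left out, the last holds). Time passes only in rows, so rows that repeat a pose let the fingers close, or fill a call up. It gives the time, the measured TCP pose, the force and the opening at its end, in the units of the state.
- get_state(): the state, without advancing time (a new reading comes with each control period).
- get_image(name): name is "scene" or "side" or "wrist"; returns a dict with "img" (400x640x3 uint8, red, green, blue), "z_map" (400x640 float32, m along the optical axis (not along the pixel's ray), 0 where there is no reading), "fx", "fy", "cx", "cy" (pixels), "eye" and "attitude" of the camera in the world. Camera axes: x right, y down, z forward; pixel columns grow to the right and rows downward; lengths in m; the calibration is good to about 2 mm. A picture is of the moment at which its call begins.
- close_job(): hands the job in, once; it reports no verdict.
The state is a dict: "time_s": time; "q": joint angles; "qd": joint speeds; "tau": joint torques, N m; "ee_pos": TCP position; "tool_rot": TCP orientation; "wrist_force": force on the tool from outside, world axes, zero at the start; "torque": the same for the moment, N m; "gripper_width": finger opening in m.
Only numpy, scipy, OpenCV 4.12 (cv2) and the standard library are available. Lean on these libraries where they do the work, as an engineer would, in place of code of your own. Each camera call takes 0.05 s, during which the arm holds its last target.

### The job

Draw the slide with the red grip and dark green filter glass straight out of its channel in the blue lens rack, keeping it level so that it does not bind, and lay it flat, glass up, in the middle of the blue mat. Set it down rather than drop it, let go, and leave the slide with the yellow grip in its channel.

Things in the scene. Friction and masses are not known exactly. Their poses are not given: they have to be found in the camera images.
- filter_slide_mid (a point): Slide to draw out: loose dark steel plate 140 (x) x 64 (y) x 8 mm, green glass on top, 0.16-0.28 kg. This point: plate's middle, 4 mm above its underside. Red grip block at its front, 28 (x) x 16 (y) mm, top 50 mm above the underside, centred 55 mm from this point along the slide's -x; pinch its two sides (closing along y) about 32 mm above this point. z up; it draws out along -x.
- rack: Fixed blue rack, x -55 to +63 mm, 198 mm wide (y), 39 mm high; origin at the underside, z up. Two level channels along x at y = +55 and -55 mm, mouths at x = -55 mm: 69 mm wide, 11 mm high, floor 20 mm above the table, lips above the plate's edges, so slides leave only along -x. At first about 98 mm of each slide is inside, its grip outside. Which slide is in which channel varies.
- mat: Fixed flat blue mat, 200 (x) by 150 (y) mm, 6 mm thick, on the table to the left or right of the rack; origin at the centre of its underside, z up. On the other side stands a fixed grey tray of steel weld coupons, 200 by 150 mm, 30 mm high.
- clear_slide_mid (a point): Middle of the plate of the other slide, same shape and size, with a yellow grip and clear glass, in the other channel. It stays where it is.
Not all that is in view belongs to the job. What is shaped like the part that bears filter_slide_mid but pink or purple is not meant.

How it is judged (in metres and radians):
On the way:
1. the red-gripped slide is part-way out of the rack, level in its channel (x of filter_slide_mid in the frame of rack between -0.12 and -0.05 m and z of filter_slide_mid in the frame of rack below 0.04 m and angle between filter_slide_mid's own z axis and vertical below 0.17 rad), for 0.05 s.
At the end, for the whole second after the job is handed in: The red-gripped slide lies flat (within 7 degrees), glass up, on the blue mat, the middle of its plate within 40 mm of the mat's centre, at rest and released; the yellow-gripped slide is still in its channel, within 20 mm of where it was (horizontal distance between filter_slide_mid and mat below 0.04 m and height (world z) of filter_slide_mid below 0.018 m and angle between filter_slide_mid's own z axis and vertical below 0.12 rad and linear speed of filter_slide below 0.02 m/s and distance of clear_slide_mid from where it was at the start of the episode below 0.02 m); the robot touches nothing.
It fails at once if the red-gripped slide is tipped more than 17 degrees from level (angle between filter_slide_mid's own z axis and vertical above 0.3 rad).
It fails at once if the red-gripped slide is let go while its plate is more than about 35 mm above the mat (height (world z) of filter_slide_mid above 0.045 m and contact force between the fingers and filter_slide below 0.05 N).
It fails at once if the yellow-gripped slide is moved more than 20 mm (distance of clear_slide_mid from where it was at the start of the episode above 0.02 m).
It also fails if it takes over 48 s, if anything falls off the work surface, if the arm or the gripper's body presses on something with over 40 N, if the wrist force passes 120 N, or if a joint passes its speed limit or range.

## Working session

There is one attempt and no reset: what is moved stays moved. The work goes in short steps, Python scripts to look and compute and a tool call to move; the robot and the scene stay as the last step left them, time stands still between calls to the robot, and variables do not carry over. Pictures are saved under pics/ and viewed, and the job is handed in when it is done.

Besides the shell and the picture viewer there is one more tool, called after "Call:" as a command line: name --argument value ..., lists and objects as JSON in quotes. arm_command: Moves the arm, as the interface text tells. Its arguments: {"type":"object","properties":{"commands":{"type":"array"},"newtons":{"type":"number"}},"required":["commands"]}

```bash
mkdir -p pics; ls; cat > h.py <<'E'
import numpy as np, cv2, pickle
def save(n,im): cv2.imwrite(n,cv2.cvtColor(im,cv2.COLOR_RGB2BGR))
def cloud(d):
    z=d["z_map"];v,u=np.mgrid[0:z.shape[0],0:z.shape[1]]
    P=np.stack([(u-d["cx"])/d["fx"]*z,(v-d["cy"])/d["fy"]*z,z],-1)
    return P@np.array(d["attitude"]).T+np.array(d["eye"])
E
python3 - <<'E'
from cell import *
from h import *
s=get_state();print({k:np.round(v,3).tolist() for k,v in s.items()})
for n in("scene","side"):
    d=get_image(n);save(f"pics/{n}0.png",d["img"]);pickle.dump(d,open(n+"0.pkl","wb"));print(n,np.round(d["eye"],3),np.round(d["attitude"],3).tolist(),d["fx"])
E
```

```text
pics
{'time_s': 0.0, 'q': [62.664, 3.029, 80.314, 0.0, 96.75, -4.027], 'qd': [0.061, -0.104, 0.024, -0.027, 0.048, -0.099], 'tau': [0.001, -38.166, -36.019, 0.0, 0.006, -0.0], 'ee_pos': [0.208, 0.482, 0.23], 'tool_rot': [[-0.918, 0.396, -0.001], [0.396, 0.918, -0.001], [0.0, -0.002, -1.0]], 'wrist_force': [-0.028, 0.078, 0.525], 'torque': [-0.014, -0.037, 0.014], 'gripper_width': 0.086}
scene [0.934 0.75  0.614] [[-0.881, 0.225, -0.416], [0.473, 0.455, -0.755], [0.019, -0.862, -0.507]] 421.40332295235004
side [ 0.032 -0.643  0.785] [[0.789, -0.446, 0.422], [-0.614, -0.551, 0.566], [-0.02, -0.705, -0.709]] 374.8434196367646
```

View pics/scene0.png

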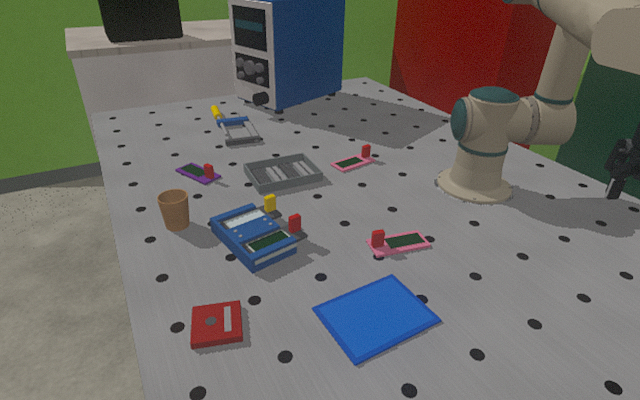

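View pics/side0.png

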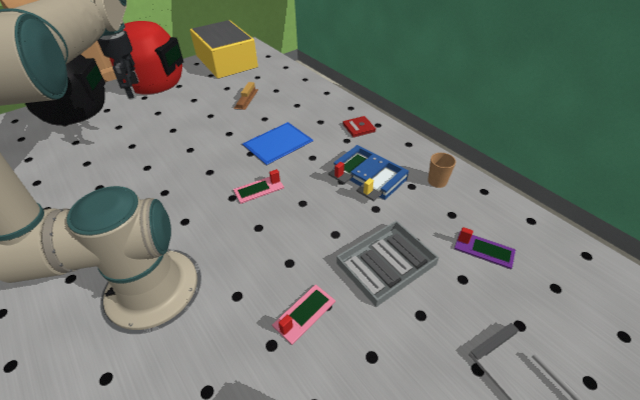

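Scene view: the blue rack is at about (255,236), with a red grip at (294,222) and a yellow grip at (270,203). The mat is at (377,317) and the tray at (283,172). There are four red-grip candidates: (294,222) in the rack with a dark steel plate, (208,172) on a purple plate, and (366,151) and (378,238) on pink plates. Only the one in the rack fits. Next I'll confirm it with a crop and measure.

```bash
cat > m.py <<'E'
from h import *
for n,roi in (("scene",(190,190,330,280)),("side",(315,135,425,205))):
    d=pickle.load(open(n+"0.pkl","rb"));im=d["img"];P=cloud(d)
    x0,y0,x1,y1=roi
    save(f"pics/{n}_crop.png",cv2.resize(im[y0:y1,x0:x1],None,fx=5,fy=5,interpolation=cv2.INTER_CUBIC))
    hsv=cv2.cvtColor(im,cv2.COLOR_RGB2HSV);H,S,V=hsv[...,0].astype(int),hsv[...,1],hsv[...,2]
    R=np.zeros(H.shape,bool);R[y0:y1,x0:x1]=1
    work=(np.abs(P[...,2]-0.03)<0.06)
    def st(name,m,top=None):
        p=P[m&(d["z_map"]>0)]
        if len(p)==0:print(n,name,'none');return p
        if top: p=p[np.abs(p[:,2]-top)<.004]
        print(n,name,len(p),'mean',p.mean(0).round(4),'min',p.min(0).round(3),'max',p.max(0).round(3))
        return p
    red=((H<6)|(H>174))&(S>140)&(V>60)
    for nm,m in (("red",red&R),("yellow",(H>20)&(H<32)&(S>130)&R)):
        p=st(nm,m)
        t=p[p[:,2]>p[:,2].max()-.004]; print('  top',len(t),t.mean(0).round(4),cv2.minAreaRect((t[:,:2]*1000).astype(np.float32)))
    blue=(H>100)&(H<125)&(S>120)&work
    p=st("rack",blue&R); t=p[(p[:,2]>.034)&(p[:,2]<.044)]
    print('  racktop',cv2.minAreaRect((t[:,:2]*1000).astype(np.float32)))
    k=blue&~R&(np.abs(P[...,2]-.006)<.006)
    nl,lab,s,c=cv2.connectedComponentsWithStats(k.astype(np.uint8))
    i=1+np.argmax(s[1:,4]);p=st("mat",lab==i)
    print('  mat',cv2.minAreaRect((p[:,:2]*1000).astype(np.float32)))
    g=(H>35)&(H<90)&(V<90)&(S>60)&R&work
    p=st("glass",g);
    if len(p):print(' ',cv2.minAreaRect((p[:,:2]*1000).astype(np.float32)))
E
python3 m.py
```

```text
scene red 185 mean [0.597  0.0131 0.0541] min [0.581 0.002 0.032] max [0.609 0.019 0.071]
  top 47 [0.5961 0.0103 0.0692] ((595.7491455078125, 10.080917358398438), (27.736509323120117, 14.473135948181152), 10.375811576843262)
scene yellow 181 mean [ 0.6133 -0.0988  0.0513] min [ 0.556 -0.221 -0.002] max [ 0.628 -0.089  0.071]
  top 36 [ 0.6136 -0.0994  0.0689] ((613.604736328125, -99.41802978515625), (24.822731018066406, 19.57450294494629), 3.5847156047821045)
scene rack 1997 mean [ 0.6985 -0.0107  0.033 ] min [ 0.607 -0.199 -0.002] max [0.762 0.077 0.043]
  racktop ((687.9005126953125, -31.83946990966797), (120.45291900634766, 200.38272094726562), 10.314156532287598)
scene mat 6218 mean [0.5644 0.3016 0.0061] min [0.453 0.217 0.   ] max [0.661 0.374 0.01 ]
  mat ((556.2359008789062, 294.8245849609375), (206.44131469726562, 151.31936645507812), 2.5867135524749756)
scene glass 296 mean [0.6653 0.0151 0.0286] min [ 0.619 -0.303 -0.001] max [0.743 0.038 0.033]
  ((679.642578125, -137.0299835205078), (89.35240936279297, 342.790283203125), 6.181154727935791)
side red 123 mean [0.6034 0.01
[... 339 characters left out ...]
2648315429688, -105.4075698852539), (24.70680046081543, 12.546377182006836), 13.608699798583984)
side rack 1110 mean [ 0.6898 -0.0447  0.0339] min [ 0.609 -0.143  0.   ] max [0.761 0.073 0.042]
  racktop ((684.0040283203125, -35.3167724609375), (122.79981231689453, 198.52536010742188), 10.221714973449707)
side mat 1496 mean [0.5507 0.2865 0.0049] min [0.453 0.213 0.   ] max [0.656 0.369 0.01 ]
  mat ((553.8110961914062, 291.71533203125), (202.6898651123047, 153.73390197753906), 1.9388762712478638)
side glass 176 mean [0.6633 0.0169 0.0278] min [ 0.62  -0.016  0.025] max [0.71  0.04  0.036]
  ((659.3297119140625, 17.026277542114258), (95.11064910888672, 37.899253845214844), 17.91636848449707)
```

View pics/scene_crop.png

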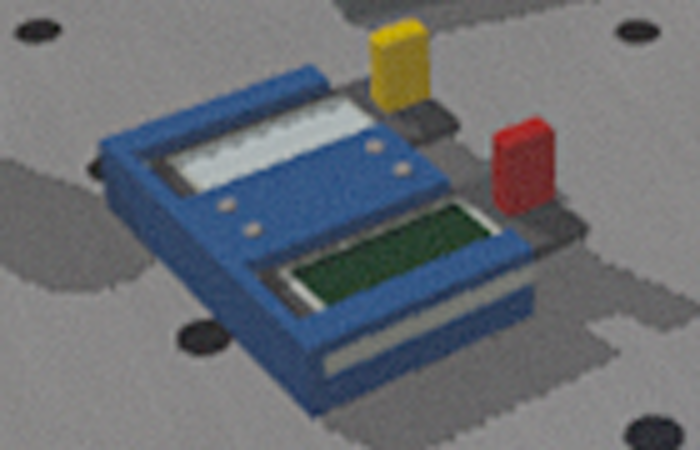

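View pics/side_crop.png

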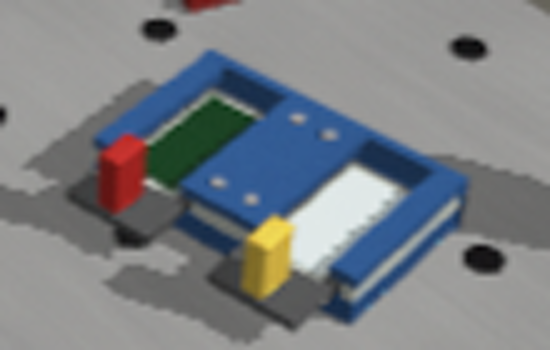

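The crop confirms it: the slide with the red grip and dark green glass sits in the rack's +y channel, and the yellow slide with clear glass is in the other channel. The rack is yawed about 10.3°. The two views put the grip top at about (0.592, 0.0065, 0.070), and the geometry predicts (0.5915, 0.005). I'll move above it and refine with the wrist camera.

Call:
arm_command --commands '[[[-3.6,-1.9,0,0,1],[-7.2,-3.8,0,0,1],[-10.8,-5.7,0,0,1],[-14.4,-7.6,0,0,1],[-18,-9.5,0,0,1]]]'

```text
time_s: 0.52
ee_pos: [0.336, 0.322, 0.231]
tool_rot: [[-0.919, 0.395, -0.0], [0.395, 0.919, -0.0], [0.0, -0.0, -1.0]]
wrist_force: [0.3, 0.5, -0.3]
gripper_width: 0.0851
```

Call:
arm_command --commands '[[[-3.6,-1.9,0,0,1],[-7.2,-3.8,0,0,1],[-10.8,-5.7,0,0,1],[-14.4,-7.6,0,0,1],[-18,-9.5,0,0,1]]]'

```text
time_s: 0.93
ee_pos: [0.4639, 0.1633, 0.2311]
tool_rot: [[-0.918, 0.396, -0.0], [0.396, 0.918, 0.0], [0.0, -0.0, -1.0]]
wrist_force: [0.4, 0.9, 0.1]
gripper_width: 0.0853
```

Call:
arm_command --commands '[[[-3.6,-1.9,0,-0.11,1],[-7.2,-3.8,0,-0.23,1],[-10.8,-5.7,0,-0.35,1],[-14.4,-7.6,0,-0.47,1],[-18,-9.5,0,-0.586,1]]]'

```text
time_s: 1.35
ee_pos: [0.5917, 0.0049, 0.2308]
tool_rot: [[-0.983, -0.184, -0.001], [-0.184, 0.983, 0.0], [0.001, 0.0, -1.0]]
wrist_force: [0.2, 0.5, -0.3]
gripper_width: 0.0857
```

```bash
python3 - <<'E'
from cell import *
from h import *
s=get_state();print({k:np.round(s[k],3).tolist() for k in("time_s","q","ee_pos","tool_rot","gripper_width","qd")})
for n in["wrist"]:
    d=get_image(n);save(f"pics/{n}1.png",d["img"]);pickle.dump(d,open(n+"1.pkl","wb"));print(n,np.round(d["eye"],3),np.round(d["attitude"],3).tolist(),d["fx"])
E
```

```text
{'time_s': 1.35, 'q': [-3.102, 13.878, 68.315, 0.01, 97.846, -103.711], 'ee_pos': [0.592, 0.005, 0.231], 'tool_rot': [[-0.983, -0.184, -0.001], [-0.184, 0.983, 0.0], [0.001, 0.0, -1.0]], 'gripper_width': 0.086, 'qd': [-37.265, 49.39, -56.713, 0.18, 7.092, -116.03]}
wrist [ 0.525 -0.007  0.373] [[-0.183, 0.947, 0.264], [0.983, 0.177, 0.049], [0.0, 0.268, -0.963]] 315.8956069420173
```

The joints were still moving when that picture was taken, so I'll take it again now the arm holds.

Call:
arm_command --commands '[[[0,0,0,0,1],[0,0,0,0,1],[0,0,0,0,1],[0,0,0,0,1],[0,0,0,0,1]]]'

```text
time_s: 1.82
ee_pos: [0.5905, 0.0079, 0.2319]
tool_rot: [[-0.984, -0.179, 0.001], [-0.179, 0.984, 0.0], [-0.001, -0.0, -1.0]]
wrist_force: [0.2, -0.5, -0.9]
gripper_width: 0.085
```

```bash
python3 - <<'E'
from cell import *
from h import *
s=get_state();print({k:np.round(s[k],4).tolist() for k in("time_s","ee_pos","tool_rot","qd")})
d=get_image("wrist");save(f"pics/wrist2.png",d["img"]);pickle.dump(d,open("wrist2.pkl","wb"));print(np.round(d["eye"],4))
P=cloud(d);im=d["img"]
hsv=cv2.cvtColor(im,cv2.COLOR_RGB2HSV);H,S,V=hsv[...,0].astype(int),hsv[...,1],hsv[...,2]
for nm,m in (("red",((H<6)|(H>174))&(S>140)&(V>60)),("yel",(H>20)&(H<32)&(S>130))):
    n,l,st,c=cv2.connectedComponentsWithStats(m.astype(np.uint8))
    for i in range(1,n):
        if st[i,4]<150: continue
        p=P[l==i];t=p[np.abs(p[:,2]-.07)<.004]
        print(nm,c[i].round(),st[i,4],p.min(0).round(3),p.max(0).round(3),len(t))
        if len(t)>10: print('   top',t.mean(0).round(4),cv2.minAreaRect((t[:,:2]*1000).astype(np.float32)))
b=(H>100)&(H<125)&(S>120)&(np.abs(P[...,2]-.039)<.005)
p=P[b];print('rack',len(p),cv2.minAreaRect((p[:,:2]*1000).astype(np.float32)),p.mean(0))
E
```

```text
{'time_s': 1.8167, 'ee_pos': [0.5905, 0.0079, 0.2319], 'tool_rot': [[-0.9838, -0.1794, 0.001], [-0.1794, 0.9838, 0.0001], [-0.001, -0.0, -1.0]], 'qd': [-0.1887, 0.0443, -0.1376, 0.075, -0.071, -0.229]}
[ 0.5238 -0.0037  0.3743]
red [463.  44.] 991 [ 0.411 -0.004  0.007] [0.524 0.149 0.374] 0
red [318. 181.] 506 [ 0.524 -0.004  0.027] [0.607 0.017 0.374] 403
   top [0.5927 0.0059 0.0695] ((593.4132690429688, 6.1254777908325195), (26.469440460205078, 15.873473167419434), 10.20495319366455)
red [402. 340.] 765 [ 0.524 -0.004  0.002] [0.825 0.19  0.374] 0
yel [213. 179.] 779 [ 0.524 -0.125  0.027] [ 0.632 -0.004  0.374] 429
   top [ 0.6104 -0.1016  0.0695] ((610.8298950195312, -102.11634063720703), (26.345678329467773, 15.902976989746094), 9.669944763183594)
rack 7807 ((686.1582641601562, -33.242279052734375), (117.90552520751953, 196.8409423828125), 10.129955291748047) [ 0.68210364 -0.02631351  0.03872804]
```

View pics/wrist2.png

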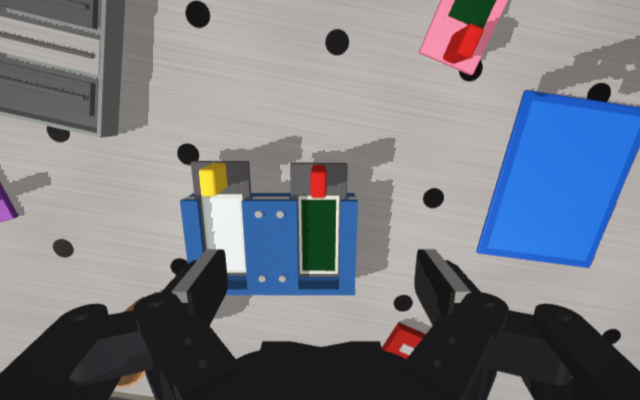

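The wrist view shows the red grip at (318,181), its top at (0.593, 0.006, 0.0695), yaw 10.2°, 26×16 mm. That matches the expected block. Yellow is at (213,179) and the mat is at upper right. I'll descend.

Call:
arm_command --commands '[[[-0.2,-0.2,3,0,1],[-0.2,-0.2,6.5,0,1],[-0.2,-0.2,10,0,1],[-0.2,-0.2,13,0,1],[-0.2,-0.2,15,0,1]]]'

```text
time_s: 2.28
ee_pos: [0.5914, 0.0059, 0.0779]
tool_rot: [[-0.984, -0.179, -0.004], [-0.179, 0.984, 0.0], [0.004, 0.001, -1.0]]
wrist_force: [-0.2, 0.7, -0.6]
gripper_width: 0.0856
```

Call:
arm_command --commands '[[[0,0,1.5,0,1],[0,0,3,0,1],[0,0,4.5,0,1],[0,0,4.5,0,1],[0,0,4.5,0,1]]]'

```text
time_s: 2.7
ee_pos: [0.5927, 0.0057, 0.0361]
tool_rot: [[-0.984, -0.179, -0.001], [-0.179, 0.984, 0.0], [0.001, 0.0, -1.0]]
wrist_force: [-0.1, 0.4, 0.1]
gripper_width: 0.0857
```

```bash
python3 - <<'E'
from cell import *
from h import *
s=get_state();print({k:np.round(s[k],4).tolist() for k in("time_s","ee_pos","tool_rot","qd","wrist_force")})
a=get_image("wrist");b=get_image("side")
save("pics/w3.png",a["img"]);save("pics/s3.png",cv2.resize(b["img"][100:220,280:440],None,fx=5,fy=5))
E
```

```text
{'time_s': 2.7, 'ee_pos': [0.5927, 0.0057, 0.0361], 'tool_rot': [[-0.9839, -0.1788, -0.0012], [-0.1788, 0.9839, 0.0002], [0.0012, 0.0004, -1.0]], 'qd': [-0.1335, -1.373, -1.7353, -0.0445, 0.0754, -0.0351], 'wrist_force': [-0.0706, 0.3765, 0.0821]}
```

View pics/w3.png

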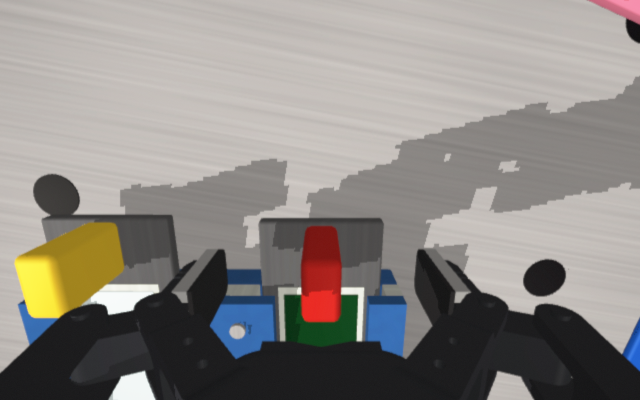

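View pics/s3.png

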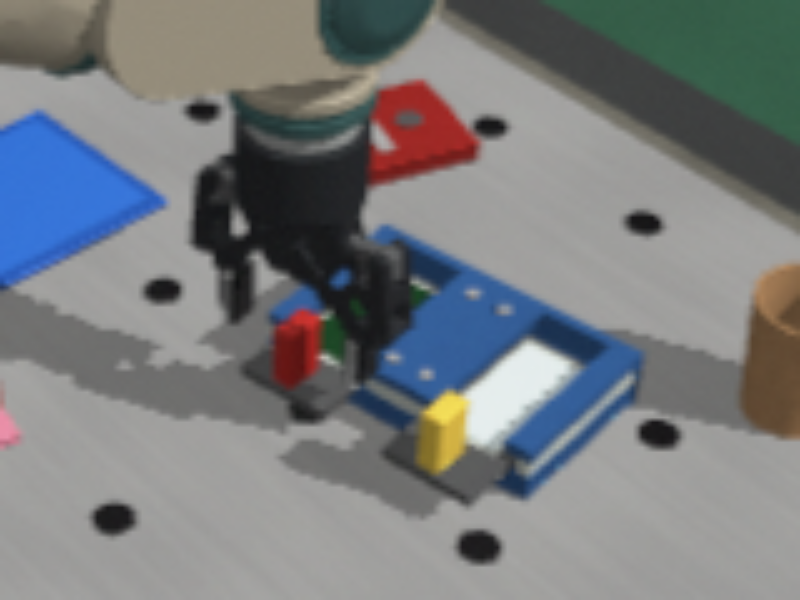

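The red grip (321,273) is centred between the pads, which are at about (210,280) and (432,280). The yellow grip is clear. I'll close.

Call:
arm_command --commands '[[[0,0,0,0,-1],[0,0,0,0,-1],[0,0,0,0,-1],[0,0,0,0,-1],[0,0,0,0,-1]]]' --newtons 70

```text
time_s: 3.22
ee_pos: [0.5933, 0.0051, 0.0365]
tool_rot: [[-0.984, -0.178, 0.0], [-0.178, 0.984, 0.0], [-0.0, -0.0, -1.0]]
wrist_force: [-0.3, -0.3, 0.2]
gripper_width: 0.0255
```

Call:
arm_command --commands '[[[0,0,0,0,-1],[0,0,0,0,-1],[0,0,0,0,-1],[0,0,0,0,-1],[0,0,0,0,-1]]]'

```text
time_s: 3.63
ee_pos: [0.5933, 0.0052, 0.0366]
tool_rot: [[-0.984, -0.178, 0.0], [-0.178, 0.984, 0.0], [-0.0, 0.0, -1.0]]
wrist_force: [-1.2, 1.0, 3.0]
gripper_width: 0.015
```

It's gripped at 15 mm. I'll draw it out slowly along tool +x, which is rack −x.

Call:
arm_command --commands '[[[0.4,0,-0.05,0,-1],[0.8,0,-0.1,0,-1],[1.3,0,-0.1,0,-1],[1.8,0,-0.1,0,-1],[2.3,0,-0.1,0,-1]]]'

```text
time_s: 4.05
ee_pos: [0.5696, 0.001, 0.0368]
tool_rot: [[-0.984, -0.178, -0.001], [-0.178, 0.984, 0.0], [0.001, 0.0, -1.0]]
wrist_force: [-0.3, -0.3, -1.8]
gripper_width: 0.0152
```

Call:
arm_command --commands '[[[0.5,0,0,0,-1],[1,0,0,0,-1],[1.5,0,0,0,-1],[2,0,0,0,-1],[2.5,0,0,0,-1]]]'

```text
time_s: 4.47
ee_pos: [0.5455, -0.0035, 0.0373]
tool_rot: [[-0.984, -0.178, 0.0], [-0.178, 0.984, 0.0], [-0.0, 0.0, -1.0]]
wrist_force: [0.7, 0.2, -2.6]
gripper_width: 0.015
```

```bash
python3 - <<'E'
from cell import *
from h import *
s=get_state();print({k:np.round(s[k],4).tolist() for k in("time_s","ee_pos","wrist_force","torque","gripper_width")})
a=get_image("wrist");b=get_image("side")
save("pics/w4.png",a["img"]);save("pics/s4.png",cv2.resize(b["img"][100:220,280:440],None,fx=5,fy=5))
E
```

```text
{'time_s': 4.4667, 'ee_pos': [0.5455, -0.0035, 0.0373], 'wrist_force': [0.7087, 0.2225, -2.6361], 'torque': [-0.0667, 0.1369, 0.0104], 'gripper_width': 0.015}
```

View pics/s4.png

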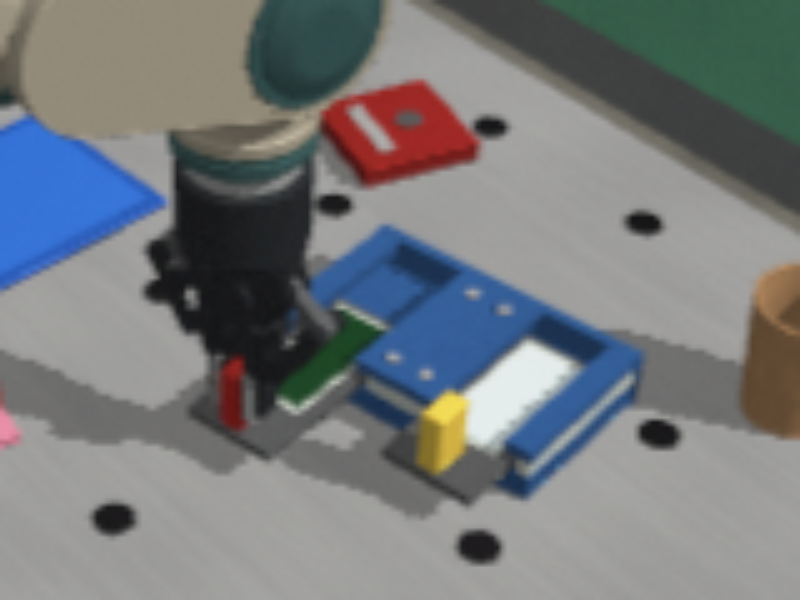

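View pics/w4.png

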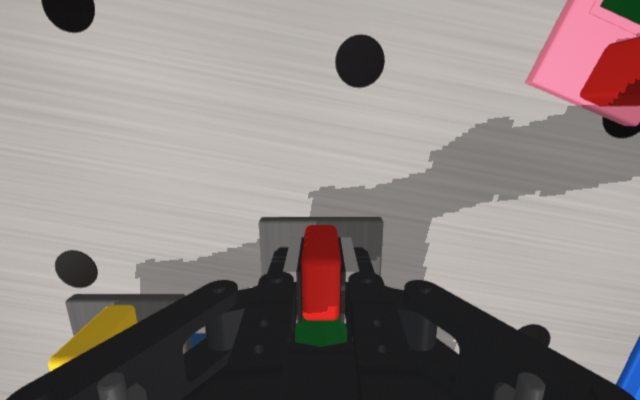

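The slide comes out level, with its mid at rack x of about −75 mm, and the forces are small. I'll keep drawing.

Call:
arm_command --commands '[[[0.7,0,0,0,-1],[1.4,0,0,0,-1],[2.1,0,0,0,-1],[2.8,0,0,0,-1],[3.5,0,0,0,-1]]]'

```text
time_s: 4.98
ee_pos: [0.5107, -0.0097, 0.0373]
tool_rot: [[-0.984, -0.178, -0.0], [-0.178, 0.984, 0.0], [0.0, 0.0, -1.0]]
wrist_force: [-0.1, -0.4, -1.3]
gripper_width: 0.015
```

Call:
arm_command --commands '[[[0.7,0,0,0,-1],[1.5,0,0,0,-1],[2.3,0,0,0,-1],[3.1,0,0,0,-1],[4,0,0,0,-1]]]'

```text
time_s: 5.4
ee_pos: [0.4715, -0.0169, 0.0373]
tool_rot: [[-0.984, -0.178, 0.0], [-0.178, 0.984, 0.0], [-0.0, 0.0, -1.0]]
wrist_force: [1.3, -0.1, -2.2]
gripper_width: 0.0148
```

Call:
arm_command --commands '[[[0.5,0,0,0,-1],[1,0,0,0,-1],[1.3,0,0,0,-1],[1.3,0,0,0,-1],[1.3,0,0,0,-1]]]'

```text
time_s: 5.82
ee_pos: [0.4595, -0.0191, 0.0374]
tool_rot: [[-0.984, -0.178, 0.0], [-0.178, 0.984, 0.0], [-0.0, -0.0, -1.0]]
wrist_force: [-0.0, -0.5, -2.8]
gripper_width: 0.0152
```

```bash
python3 - <<'E'
from cell import *
from h import *
s=get_state();print({k:np.round(s[k],4).tolist() for k in("time_s","ee_pos","wrist_force","torque","gripper_width")})
b=get_image("side");c=get_image("scene");pickle.dump(c,open("scene5.pkl","wb"))
save("pics/s5.png",np.vstack([cv2.resize(b["img"][100:220,220:440],(550,300)),cv2.resize(c["img"][170:290,210:430],(550,300))]))
E
```

```text
{'time_s': 5.8167, 'ee_pos': [0.4595, -0.0191, 0.0374], 'wrist_force': [-0.0236, -0.5235, -2.8065], 'torque': [-0.0173, 0.1184, 0.054], 'gripper_width': 0.0152}
```

View pics/s5.png

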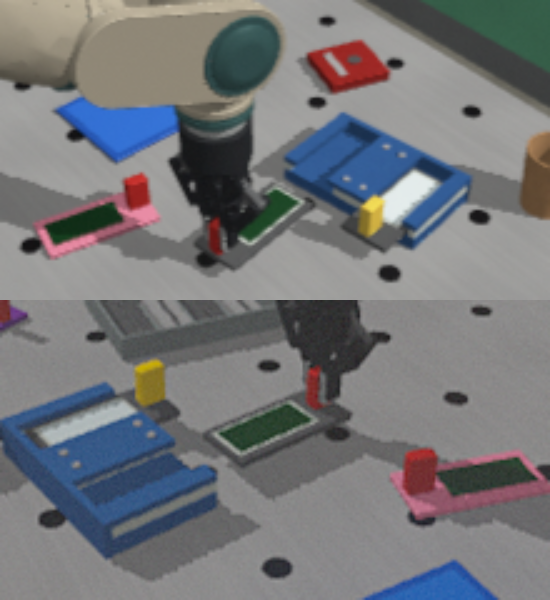

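The slide is fully out and level. In the scene half of the picture it lies between the rack and the pink decoy. I'll lift it, then carry it to the mat centre at about (0.555, 0.293), which puts the TCP at (0.501, 0.283). That is tx −9.5 cm, ty +29 cm.

Call:
arm_command --commands '[[[0,0,-0.6,0,-1],[0,0,-1.8,0,-1],[0,0,-3.2,0,-1],[0,0,-4.4,0,-1],[0,0,-5,0,-1]]]'

```text
time_s: 6.33
ee_pos: [0.4604, -0.0191, 0.0894]
tool_rot: [[-0.984, -0.178, 0.003], [-0.178, 0.984, -0.0], [-0.003, -0.001, -1.0]]
wrist_force: [0.3, -0.2, -2.0]
gripper_width: 0.0151
```

Call:
arm_command --commands '[[[0,0,-0.8,0,-1],[0,0,-2,0,-1],[0,0,-3.4,0,-1],[0,0,-4.5,0,-1],[0,0,-5,0,-1]]]'

```text
time_s: 6.75
ee_pos: [0.46, -0.0191, 0.1389]
tool_rot: [[-0.984, -0.178, 0.002], [-0.178, 0.984, -0.0], [-0.002, -0.001, -1.0]]
wrist_force: [0.5, -0.4, -2.2]
gripper_width: 0.0152
```

Call:
arm_command --commands '[[[-0.3,0.8,0,0,-1],[-0.8,2.4,0,0,-1],[-1.5,4.5,0,0,-1],[-2.3,7,0,0,-1],[-3.1,9.5,0,0,-1]]]'

```text
time_s: 7.17
ee_pos: [0.4725, 0.0814, 0.1363]
tool_rot: [[-0.984, -0.178, -0.001], [-0.178, 0.984, 0.0], [0.001, 0.0, -1.0]]
wrist_force: [0.7, 0.2, -2.3]
gripper_width: 0.0149
```

Call:
arm_command --commands '[[[-0.8,2.5,0,0,-1],[-1.6,5,0,0,-1],[-2.4,7.5,0,0,-1],[-3.2,9.8,0,0,-1],[-3.9,12,0,0,-1]]]'

```text
time_s: 7.58
ee_pos: [0.4893, 0.207, 0.136]
tool_rot: [[-0.984, -0.179, -0.002], [-0.179, 0.984, -0.0], [0.002, 0.0, -1.0]]
wrist_force: [-0.1, -0.6, -1.3]
gripper_width: 0.0152
```

Call:
arm_command --commands '[[[-0.7,2.2,0,0,-1],[-1.4,4.2,0,0,-1],[-2,6,0,0,-1],[-2.4,7.2,0,0,-1],[-2.5,7.5,0,0,-1]]]'

```text
time_s: 8.0
ee_pos: [0.5005, 0.2852, 0.1362]
tool_rot: [[-0.984, -0.18, -0.002], [-0.18, 0.984, -0.0], [0.002, 0.0, -1.0]]
wrist_force: [-0.5, 0.4, -2.2]
gripper_width: 0.0152
```

Call:
arm_command --commands '[[[0,0,0,0,-1],[0,0,0,0,-1],[0,0,0,0,-1],[0,0,0,0,-1],[0,0,0,0,-1]]]'

```text
time_s: 8.42
ee_pos: [0.5013, 0.2826, 0.1375]
tool_rot: [[-0.984, -0.177, 0.0], [-0.177, 0.984, 0.0], [-0.0, 0.0, -1.0]]
wrist_force: [0.3, -0.3, -2.6]
gripper_width: 0.0146
```

```bash
cat > look.py <<'E'
from cell import *
from h import *
import sys
t=sys.argv[1]
s=get_state();print({k:np.round(s[k],4).tolist() for k in("time_s","ee_pos","tool_rot","wrist_force","torque","gripper_width")})
b=get_image("side");c=get_image("scene");w=get_image("wrist")
save(f"pics/v{t}.png",np.vstack([cv2.resize(b["img"][80:220,200:420],(470,300)),cv2.resize(c["img"][170:370,230:530],(450,300))[:,:470] if 0 else cv2.resize(c["img"][170:370,230:543],(470,300))]))
for n,d in(("side",b),("scene",c),("wrist",w)):
    P=cloud(d);hsv=cv2.cvtColor(d["img"],cv2.COLOR_RGB2HSV);H,S,V=hsv[...,0].astype(int),hsv[...,1],hsv[...,2]
    near=np.hypot(P[...,0]-.555,P[...,1]-.293)<.14
    m=(H>35)&(H<90)&(S>60)&(V<110)&near&(P[...,2]>.008)&(P[...,2]<.2)
    nl,l,st,ce=cv2.connectedComponentsWithStats(m.astype(np.uint8))
    if nl>1:
        i=1+np.argmax(st[1:,4]);p=P[l==i]
        A=np.c_[p[:,:2]-p[:,:2].mean(0),np.ones(len(p))];co=np.linalg.lstsq(A,p[:,2],rcond=None)[0]
        print(n,'glass',ce[i].round(),len(p),p.mean(0).round(4),'tilt deg',np.degrees(np.hypot(co[0],co[1])).round(2),[np.round(x,1) for x in cv2.minAreaRect((p[:,:2]*1000).astype(np.float32))])
    m=(H>100)&(H<125)&(S>120)&near&(np.abs(P[...,2]-.006)<.005)
    p=P[m]
    if len(p)>50: print(n,'mat',len(p),[np.round(x,1) for x in cv2.minAreaRect((p[:,:2]*1000).astype(np.float32))])
E
python3 look.py 6
```

```text
{'time_s': 8.4167, 'ee_pos': [0.5013, 0.2826, 0.1375], 'tool_rot': [[-0.9842, -0.1773, 0.0002], [-0.1773, 0.9842, 0.0001], [-0.0003, 0.0001, -1.0]], 'wrist_force': [0.2596, -0.2928, -2.6295], 'torque': [-0.0154, 0.0743, 0.0811], 'gripper_width': 0.0146}
side glass [277. 108.] 158 [0.571  0.2945 0.1287] tilt deg 1.08 [array([570.9, 294.9]), array([86.8, 40. ]), np.float64(11.6)]
side mat 1488 [array([553.9, 290.3]), array([200.3, 152.7]), np.float64(3.4)]
scene glass [375. 266.] 723 [0.573  0.2966 0.1299] tilt deg 0.61 [array([571. , 296.1]), array([90.5, 39.2]), np.float64(9.8)]
scene mat 6011 [array([556.2, 295.4]), array([205. , 151.4]), np.float64(2.3)]
wrist glass [321. 332.] 1241 [0.5511 0.2922 0.1311] tilt deg 46.97 [array([534.8, 288.7]), array([54.7, 28.9]), np.float64(11.1)]
wrist mat 15128 [array([534.3, 293. ]), array([155.1, 149.4]), np.float64(2.2)]
```

View pics/v6.png

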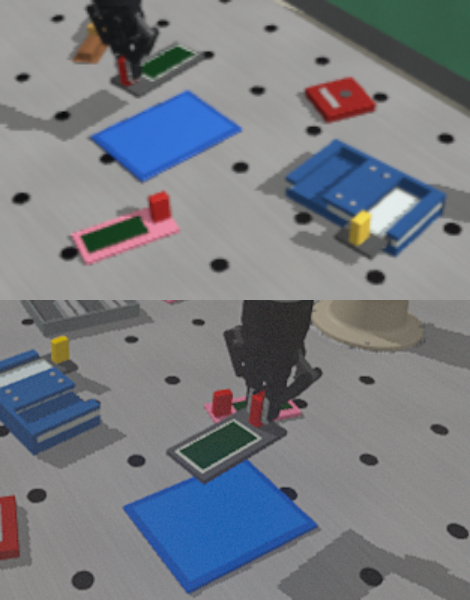

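The slide hangs level (tilt about 1°) over the mat, and the mat centre is consistent across the views. Seating TCP height should be about 0.0225, so I'll lower 9 cm and then go slowly.

Call:
arm_command --commands '[[[0,0,1,0,-1],[0,0,3,0,-1],[0,0,5.5,0,-1],[0,0,7.7,0,-1],[0,0,9,0,-1]]]'

```text
time_s: 8.98
ee_pos: [0.4997, 0.2824, 0.0437]
tool_rot: [[-0.984, -0.178, -0.004], [-0.178, 0.984, -0.002], [0.004, -0.001, -1.0]]
wrist_force: [0.3, 0.4, -2.9]
gripper_width: 0.0151
```

Call:
arm_command --commands '[[[0,0,0.4,0,-1],[0,0,0.8,0,-1],[0,0,1.2,0,-1],[0,0,1.6,0,-1],[0,0,2,0,-1]]]'

```text
time_s: 9.4
ee_pos: [0.5019, 0.2836, 0.0282]
tool_rot: [[-0.984, -0.178, 0.002], [-0.178, 0.984, 0.001], [-0.002, 0.001, -1.0]]
wrist_force: [0.7, -0.4, -2.8]
gripper_width: 0.0152
```

Call:
arm_command --commands '[[[0,0,0.1,0,-1],[0,0,0.2,0,-1],[0,0,0.3,0,-1],[0,0,0.4,0,-1],[0,0,0.4,0,-1]]]'

```text
time_s: 9.82
ee_pos: [0.5012, 0.2832, 0.0233]
tool_rot: [[-0.984, -0.178, 0.0], [-0.178, 0.984, 0.0], [-0.0, 0.0, -1.0]]
wrist_force: [0.0, -0.5, -2.0]
gripper_width: 0.0154
```

```bash
python3 look.py 7
```

```text
{'time_s': 9.8167, 'ee_pos': [0.5012, 0.2832, 0.0233], 'tool_rot': [[-0.984, -0.1782, 0.0001], [-0.1782, 0.984, 0.0001], [-0.0001, 0.0001, -1.0]], 'wrist_force': [0.0269, -0.467, -1.9892], 'torque': [-0.0, 0.1151, 0.0391], 'gripper_width': 0.0154}
side glass [280. 137.] 157 [0.5698 0.2944 0.015 ] tilt deg 3.19 [array([560.4, 294.7]), array([108.8,  42.3]), np.float64(9.5)]
side mat 868 [array([555.3, 290.2]), array([201.1, 152.1]), np.float64(2.4)]
scene glass [370. 313.] 718 [0.573  0.2974 0.0157] tilt deg 0.82 [array([571.3, 296.7]), array([90.2, 40. ]), np.float64(11.6)]
scene mat 4029 [array([556.5, 295.3]), array([205. , 151.1]), np.float64(2.7)]
wrist glass [321. 333.] 1263 [0.5497 0.2924 0.0188] tilt deg 64.32 [array([497.8, 283.3]), array([128.5,  28.7]), np.float64(9.9)]
wrist mat 25705 [array([517.8, 292.4]), array([121.1, 149.6]), np.float64(2.5)]
```

View pics/v7.png

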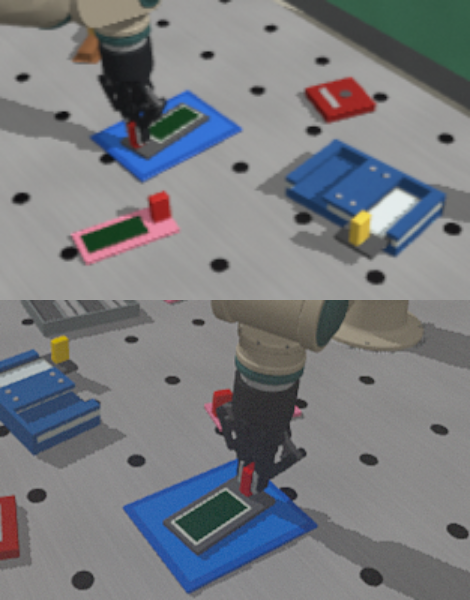

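The slide is over the centre of the mat and about 1 mm above it. I'll lower gently until it touches.

Call:
arm_command --commands '[[[0,0,0.03,0,-1],[0,0,0.06,0,-1],[0,0,0.1,0,-1],[0,0,0.1,0,-1],[0,0,0.1,0,-1]]]'

```text
time_s: 10.38
ee_pos: [0.5013, 0.2833, 0.0226]
tool_rot: [[-0.984, -0.178, 0.0], [-0.178, 0.984, 0.0], [-0.0, 0.0, -1.0]]
wrist_force: [-0.6, -1.0, 0.8]
gripper_width: 0.0154
```

Contact: Fz went from −2 to +0.8 N. I'll open.

Call:
arm_command --commands '[[[0,0,0,0,-0.5],[0,0,0,0,-0.3],[0,0,0,0,0],[0,0,0,0,0.3],[0,0,0,0,0.6]]]'

```text
time_s: 10.8
ee_pos: [0.5013, 0.2833, 0.0224]
tool_rot: [[-0.984, -0.178, 0.0], [-0.178, 0.984, 0.0], [-0.0, 0.0, -1.0]]
wrist_force: [0.6, -0.2, -0.0]
gripper_width: 0.0655
```

Call:
arm_command --commands '[[[0,0,0,0,1],[0,0,0,0,1],[0,0,0,0,1],[0,0,0,0,1],[0,0,0,0,1]]]'

```text
time_s: 11.22
ee_pos: [0.5012, 0.2832, 0.0223]
tool_rot: [[-0.984, -0.178, 0.0], [-0.178, 0.984, 0.0], [-0.0, 0.0, -1.0]]
wrist_force: [0.2, -0.5, -0.4]
gripper_width: 0.0855
```

Call:
arm_command --commands '[[[0,0,-1,0,1],[0,0,-3,0,1],[0,0,-6,0,1],[0,0,-9,0,1],[0,0,-12,0,1]]]'

```text
time_s: 11.63
ee_pos: [0.501, 0.2831, 0.1445]
tool_rot: [[-0.984, -0.178, 0.0], [-0.178, 0.984, 0.0], [-0.0, 0.0, -1.0]]
wrist_force: [0.2, 0.3, 0.3]
gripper_width: 0.0856
```

Call:
arm_command --commands '[[[2,0,-1,0,1],[4,0,-2,0,1],[6,0,-3,0,1],[7,0,-3,0,1],[7,0,-3,0,1]]]'

```text
time_s: 12.05
ee_pos: [0.4314, 0.2709, 0.1742]
tool_rot: [[-0.984, -0.179, 0.002], [-0.179, 0.984, 0.001], [-0.002, 0.001, -1.0]]
wrist_force: [0.2, 0.0, -0.4]
gripper_width: 0.0856
```

```bash
python3 look.py 8; python3 - <<'E'
from cell import *
from h import *
d=get_image("wrist");save("pics/w8.png",d["img"])
E
```

```text
{'time_s': 12.05, 'ee_pos': [0.4314, 0.2709, 0.1742], 'tool_rot': [[-0.9838, -0.1791, 0.0022], [-0.1791, 0.9838, 0.0014], [-0.0024, 0.001, -1.0]], 'wrist_force': [0.2399, 0.011, -0.4416], 'torque': [0.0382, 0.0098, 0.0249], 'gripper_width': 0.0856}
side glass [280. 137.] 154 [0.5705 0.2953 0.0139] tilt deg 0.93 [array([570.8, 295.6]), array([87.6, 38.8]), np.float64(10.0)]
side mat 957 [array([554.8, 290.3]), array([200.7, 152.8]), np.float64(1.6)]
scene glass [370. 314.] 716 [0.573  0.2976 0.015 ] tilt deg 0.1 [array([571.1, 296.9]), array([89.4, 40.6]), np.float64(11.2)]
scene mat 4100 [array([556.8, 295.3]), array([203.8, 150.9]), np.float64(2.4)]
wrist glass [321. 310.] 2325 [0.5724 0.2966 0.015 ] tilt deg 0.15 [array([572. , 296.2]), array([91. , 38.6]), np.float64(11.0)]
wrist mat 12153 [array([552.1, 293.8]), array([191.2, 149.7]), np.float64(2.3)]
```

View pics/v8.png

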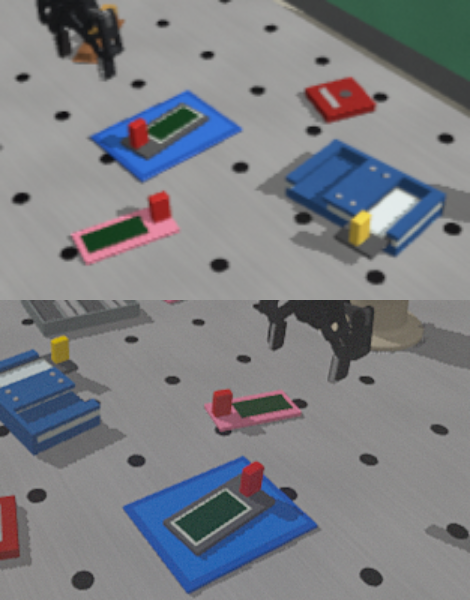

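View pics/w8.png

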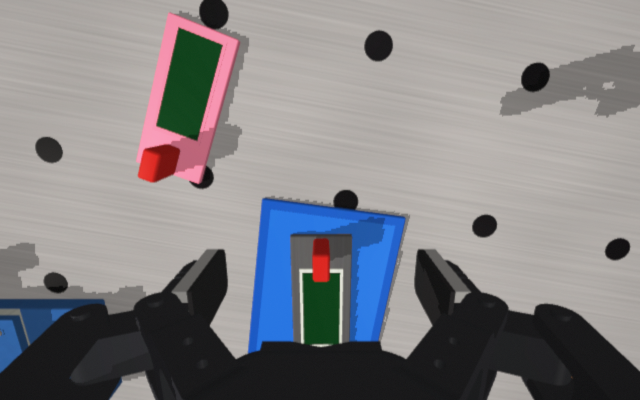

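The slide lies flat on the mat and is released, and the gripper is clear. I'll make one quick check of the yellow grip, then hand in.

```bash
python3 - <<'E'
from cell import *
from h import *
def yel(d):
    h=cv2.cvtColor(d["img"],cv2.COLOR_RGB2HSV);P=cloud(d)
    m=(h[...,0]>20)&(h[...,0]<32)&(h[...,1]>130)&(np.abs(P[...,2]-.07)<.004)&(np.hypot(P[...,0]-.61,P[...,1]+.1)<.06)
    return P[m].mean(0).round(4)
for n in("scene","side"): print(n,yel(pickle.load(open(n+"0.pkl","rb"))),yel(get_image(n)))
print(np.abs(get_state()["qd"]).max())
print(close_job())
E
```

```text
scene [ 0.6141 -0.0991  0.0688] [ 0.6144 -0.0996  0.0685]
side [ 0.6073 -0.1058  0.0686] [ 0.6074 -0.1061  0.0688]
0.12517851134376098
the job is handed in; nothing more can be done
None
```

I drew the red-gripped slide straight out of its channel, level, and laid it flat, glass up, in the middle of the blue mat. I lowered it until it touched, opened the gripper, backed the arm clear and handed the job in. The job took about 12 s of the 48 s allowed; no verdict was reported.

**Last checks before handing in:**
- **Slide position:** by the tool's position at release, the plate's middle is within a few mm of the mat's centre at about (0.555, 0.293).
- **Slide flatness:** the fitted tilt was 0.1 to 0.9° in the three views, with the glass about 14–15 mm above the table.
- **Yellow slide:** its grip moved by less than 1 mm, within measuring noise.
- **Gripper:** it was open and clear of everything, with the arm at rest.

**Disagreements:** at the start the scene and side cameras differed by up to 8 mm on the red grip. I relied on the wrist view, which fell between them. They still differ by 2–5 mm on the mat's centre, well inside the 40 mm allowed.

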